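# Bench check of a charging scale in a service van

### The arm

A 6-joint arm with a two-finger parallel gripper is mounted at the origin on the work surface. World frame = base frame: x ahead of the robot, y to its left, z up, the work surface at z = 0. Lengths are in m, angles in rad, forces in N, time in s.
With the tool pointing down it reaches from about 0.35 to 0.775 m from the base axis. Payload 5.5 kg.
Tool frame: the origin (TCP) lies between the finger pads; the fingertips stand 19 mm ahead of it and the grasp point (between the pads) is the TCP; z points along the fingers, y is the direction in which the jaws open and shut (so a half turn about z gives the same grasp; the last joint's range is limited). The gripper opens to 85 mm and grips with 20 to 120 N. Pads are 22 mm wide; open, the fingers measure 114 mm over their backs; the gripper's body (76 mm by 85 mm) begins 54 mm behind the grasp point. The pads swing forward as they close: fully open they stand 13 mm farther back than shut.
Start: joints at [1.062, 0.313, 0.046, 1.304, 0, 1.431], TCP at [0.207, 0.536, 0.25] pointing down, gripper open.
Joint ranges: [-2.76, 2.76], [-0.86, 1.69], [-1.03, 1.26], [-2.2, 2.34], [-1.47, 1.5], [-3.14, 3.14]. Speed limits (rad/s): [2.57, 2.57, 3.14, 3.14, 3.14, 3.14].

### API

Orientations are given as a unit quaternion [w, x, y, z].
In Python, from workcell import get_state, cams, workorder gives the robot as it stands.
- The arm moves only by the tool play_rows, never from a script. Its argument "series" is text: rows parted by semicolons, each of 7 numbers parted by spaces: the opening in per cent of the stroke, from 0 (shut) to 100 (fully open), then the shift along the tool's x, y, z in cm, then the turn, a rotation vector about the tool's x, y, z in degrees. A call has 1 to 12 rows; each row shifts and turns the commanded pose from where the row before left it, along the tool's axes as they then stand; what a row does not reach is not made up. A row lasts 1/8 s, in which the tool goes at most 62.5 mm and 10.7 degrees, less where a joint would pass 70% of its speed; a pose out of reach is approached as far as the arm can. A call with a gripper value outside its range is refused whole. The fingers move at their own pace and stop on an object; "newtons" is the grip in N (left out, the last holds). Time passes only in rows, so rows that do not move let the fingers close. It gives the time, the measured TCP pose, the force and the opening at its end, in the units of the state.
- get_state(): the state, without advancing time (a new reading comes with each control period).
- cams.read_camera(name): name is "scene" or "top" or "wrist"; returns the picture (420x560x3 uint8, red, green, blue); there is no depth.
- cams.get_calibration(name): a dict with "fx", "fy", "cx", "cy" (pixels), "rvec" (rotation vector, rad) and "tvec" (3), from world to camera coordinates, as OpenCV has them. Camera axes: x right, y down, z forward; pixel columns grow to the right and rows downward; lengths in m; the calibration is good to about 2 mm. A picture is of the moment at which its call begins: read the wrist's pose just before it. get_calibration takes no time and is no camera call; for the wrist camera it gives the pose at the moment of the call.
- workorder.hand_in(): hands the job in, once; it reports no verdict.
The state is a dict: "clock": time; "joint_pos": joint angles; "qvel": joint speeds; "tau": joint torques, N m; "tcp_pos": TCP position; "orientation": TCP orientation; "wrist_force": force on the tool from outside, world axes, zero at the start; "ft_torque": the same for the moment, N m; "finger_gap": finger opening in m.
Only numpy, scipy, OpenCV 4.12 (cv2) and the standard library are available. Lean on these libraries where they do the work, as an engineer would, in place of code of your own. Each camera call takes 0.05 s, during which the arm holds its last target.

### The job

Check the refrigerant charging scale before the job, with the small gas can already standing on its platform: switch the console on with the red power rocker, then press the yellow zero key and hold it down for a full second, and then switch the charging valve on with the green rocker, leaving both rockers fully on and the zero key released. Press lightly with the fingertips, leave the blue and white keys alone, and touch neither the platform nor the can, which would spoil the zero; do not disturb anything else on the bench.

Things in the scene. Friction and masses are not known exactly. Their poses are not given: they have to be found in the camera images.
- console: Scale console, a grey case fixed to the bench, 170 (x) by 270 mm (y); level black key deck 34 mm above the bench. Origin: centre of its underside; x points to the display hood (away from the robot; begins at x = +15, rises to 62 mm), y left, z up. One row at x = -35: red power rocker y = +98, blue units key +48, yellow zero key 0, white lamp key -48, green valve rocker -98 mm.
- power (a joint): Angle of the red power rocker: 0 = off (near half level, far half sloping up), 0.36 = fully on (far half level, 44 mm above the bench). Pivot along the console's y, 39 mm above the bench. V-topped cap 44 (x) by 24 mm (y). Pressing the far half straight down with shut fingertips, clear of the near half, turns it on: 2 to 3 N of steady friction; it stays where left; hard stop at 0.36.
- power_on (a point): Point to press on the red rocker: on the upper face of its far half, 14 mm from the pivot, at the white bar. 48.6 mm above the bench when off, 44 mm when fully on; the far half's raised outer end (22 mm from the pivot) starts about 51 mm above the bench.
- zero (a joint): Travel of the yellow zero key, m: 0 = up, 0.005 = fully down. Spring key moving straight down: 1.2 N starts it, 4.2 N bottoms it; it comes up when released and counts as down from half its travel (0.0025).
- zero_top (a point): Centre of the top face of the yellow zero key (round, 22 mm across, with a black ring on it), 43 mm above the bench when up, 9 mm above the deck.
- valve (a joint): Angle of the green valve rocker switch, the same in every way as the red one: 0 = off (near half level, far half sloping up), 0.36 = fully on (far half level); stays where it is left.
- valve_on (a point): Point to press on the green rocker: on the upper face of its far half, 14 mm from the pivot, at the white bar; 48.6 mm above the bench when off, 44 mm when fully on.
- units (a joint): Travel of the blue units key (22 mm round spring key between the red rocker and the yellow key), 0 = up, 0.005 m = down; not to be pressed.
- lamp (a joint): Travel of the white display-lamp key (22 mm round spring key between the yellow key and the green rocker), 0 = up, 0.005 m = down; not to be pressed.
- platform: Weighing platform of the scale, fixed to the bench: 220 mm square, 42 mm high, aluminium and black rubber, with a black carrying loop on its far edge. Origin: centre of the underside. Not to be touched.
- can: Small blue gas can with a white band, loose, 80 mm across and 167 mm high with its brass valve, standing upright on the platform (top about 209 mm above the bench). Origin: centre of its underside, z up. It is the load on the scale: not to be touched.
- capacitor: Bystander: aluminium run capacitor, loose, 51 mm across, 92 mm high, standing on the bench beyond the console. Origin: centre of its underside.
- fitting: Bystander: brass flare fitting, loose, 22 mm across, 34 mm high, standing on the bench on the robot's side of the console. Origin: centre of its underside.
- driver: Bystander: screwdriver with an orange handle, loose, lying on the bench on the robot's side of the platform.
- wrench: Bystander: steel wrench, loose, lying on the bench to the left.
- leakspray: Bystander: white bottle with a red cap and green label, loose, 56 mm across, 160 mm high, standing on the bench to the right. Origin: centre of its underside.
- partbox: Bystander: small cardboard box, loose, 45 by 85 by 50 mm high, standing beyond the platform. Origin: centre of its underside.

How it is judged:
On the way, in this order (a step that is already met when the one before it is completed fails the run):
1. the red power rocker is switched on, with the green valve rocker still off (value of joint power above 0.27 rad and value of joint valve below 0.1 rad and value of joint zero below 0.0025 m), for 0.1 s.
2. the yellow zero key is held down for a second (0.7 s is enough), power on, valve off, can at rest (value of joint zero above 0.0025 m and value of joint power above 0.27 rad and value of joint valve below 0.1 rad and distance of can from where it was at the start of the episode below 0.01 m and angle between can's own z axis and vertical below 0.05 rad and linear speed of can below 0.02 m/s), for 0.7 s.
3. the green valve rocker is switched on after the zero key has come up (value of joint each of valve, power above 0.27 rad and value of joint zero below 0.001 m), for 0.1 s.
At the end, for the whole second after the job is handed in: Both rockers are on (beyond 0.27 of 0.36 rad), the yellow, blue and white keys are up (within 1 mm), the can stands upright and at rest on the platform within 10 mm of where it began, and every bystander is at rest within 20 mm of where it began (all of step 3 and value of joint each of units, lamp below 0.001 m and distance of can from where it was at the start of the episode below 0.01 m and angle between can's own z axis and vertical below 0.05 rad and linear speed of each of can, capacitor, fitting, driver, wrench, leakspray, partbox below 0.02 m/s and distance of each of capacitor, fitting, driver, wrench, leakspray, partbox from where it was at the start of the episode below 0.02 m); the robot touches nothing.
It fails at once if the zero key is pressed or the valve switched on while the power is off ((value of joint zero above 0.0025 m or value of joint valve above 0.27 rad) and value of joint power below 0.27 rad).
It fails at once if the blue units key or the white lamp key is pressed (value of joint any of units, lamp above 0.0025 m).
It fails at once if the console is pressed hard (over 20 N) (contact force between console and the fingers above 20 N or contact force between console and the arm above 20 N).
It fails at once if the robot touches the platform or the can ((contact force between platform and the fingers above 0.3 N or contact force between platform and the arm above 0.3 N) or (contact force between can and the fingers above 0.3 N or contact force between can and the arm above 0.3 N)).
It fails at once if the can is shifted more than 10 mm or tipped, or another loose thing on the bench is shifted more than 20 mm, lifted or knocked over (distance of can from where it was at the start of the episode above 0.01 m or angle between can's own z axis and vertical above 0.15 rad or distance of any of capacitor, fitting, driver, wrench, leakspray, partbox from where it was at the start of the episode above 0.02 m).
It also fails if it takes over 51 s, if anything falls off the work surface, if the arm or the gripper's body presses on something with over 40 N, if the wrist force passes 120 N, or if a joint passes its speed limit or range.

## Working session

There is one attempt and no reset: what is moved stays moved. The work goes in short steps, Python scripts to look and compute and a tool call to move; the robot and the scene stay as the last step left them, time stands still between calls to the robot, and variables do not carry over. Pictures are saved under pics/ and viewed, and the job is handed in when it is done.

Besides the shell and the picture viewer there is one more tool, called after "Emit:" in YAML: its name, and indented under it one key for each argument. play_rows: Moves the arm, as the interface text tells. Its arguments: {"type":"object","properties":{"series":{"type":"string"},"newtons":{"type":"number"}},"required":["series"]}

```bash
mkdir -p pics; python3 - <<'E'
from workcell import get_state, cams
import cv2
s=get_state();print(s)
for n in("scene","top"):
    im=cams.read_camera(n);cv2.imwrite(f"pics/{n}0.png",im[:,:,::-1]);print(cams.get_calibration(n))
E
```

```text
{'clock': 0.0, 'joint_pos': array([ 1.06243249e+00,  3.13957324e-01,  4.49534373e-02,  1.30360601e+00,
       -3.59504535e-06,  1.43120071e+00]), 'qvel': array([-0.00083822, -0.00127262, -0.00098957, -0.00018369,  0.00019403,
       -0.00090924]), 'tau': array([ 8.54040508e-06, -4.80628324e+01,  2.98531848e+01,  1.95132243e-02,
       -3.89711513e-04, -1.29163112e-05]), 'tcp_pos': array([0.20703408, 0.53590692, 0.24942291]), 'orientation': array([-2.86962828e-04,  1.83341041e-01,  9.83048951e-01, -8.60180582e-04]), 'wrist_force': array([-0.13912699, -0.11085249, -0.28018476]), 'ft_torque': array([ 0.04149625, -0.03727684,  0.01965683]), 'finger_gap': 0.08537535772395122}
{'fx': 453.6997227585251, 'fy': 453.6997227585251, 'cx': 277.1969075515732, 'cy': 210.67111801408333, 'rvec': array([ 2.14373574,  1.17814957, -0.46898171]), 'tvec': array([-0.2972035 , -0.30809931,  1.61752385])}
{'fx': 396.7550801252316, 'fy': 396.7550801252316, 'cx': 276.3242453267497, 'cy': 208.32148954990623, 'rvec': array([ 2.22471562, -2.18099813,  0.03943682]), 'tvec': array([0.00342393, 0.5333832 , 1.36215822])}
```

View pics/scene0.png

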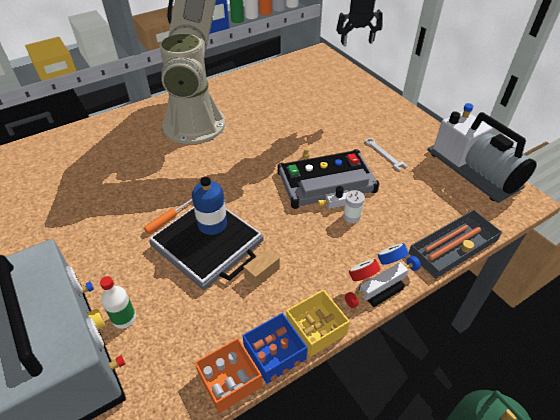

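View pics/top0.png

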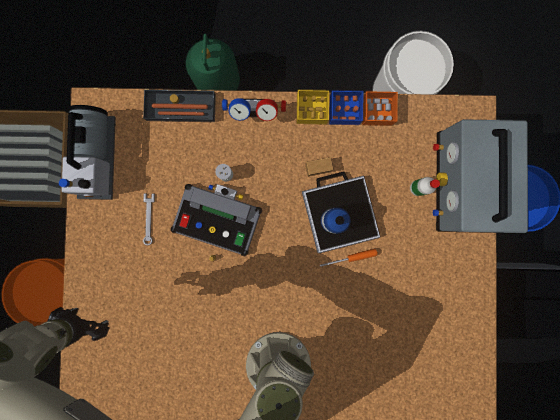

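```bash
python3 - <<'E'
import cv2
im=cv2.imread("pics/top0.png");cv2.imwrite("pics/topc.png",cv2.resize(im[120:270,200:400],None,fx=4,fy=4,interpolation=cv2.INTER_CUBIC))
E
```

```text
(no output)
```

View pics/topc.png

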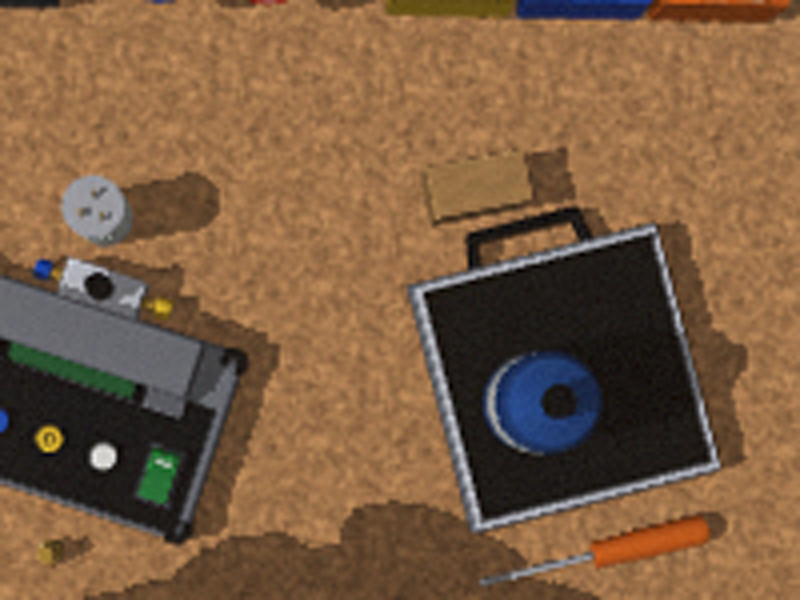

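The top view has the console at about (218,217), rotated, with the red rocker at (185,220) and the green at (239,239). The fitting stands near (212,258). I'll enlarge the console.

```bash
python3 - <<'E'
import cv2
im=cv2.imread("pics/top0.png");cv2.imwrite("pics/topd.png",cv2.resize(im[175:265,165:270],None,fx=7,fy=6.6667,interpolation=cv2.INTER_CUBIC))
im=cv2.imread("pics/scene0.png");cv2.imwrite("pics/scened.png",cv2.resize(im[140:220,270:390],None,fx=6,fy=6,interpolation=cv2.INTER_CUBIC))
E
```

```text
(no output)
```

View pics/topd.png

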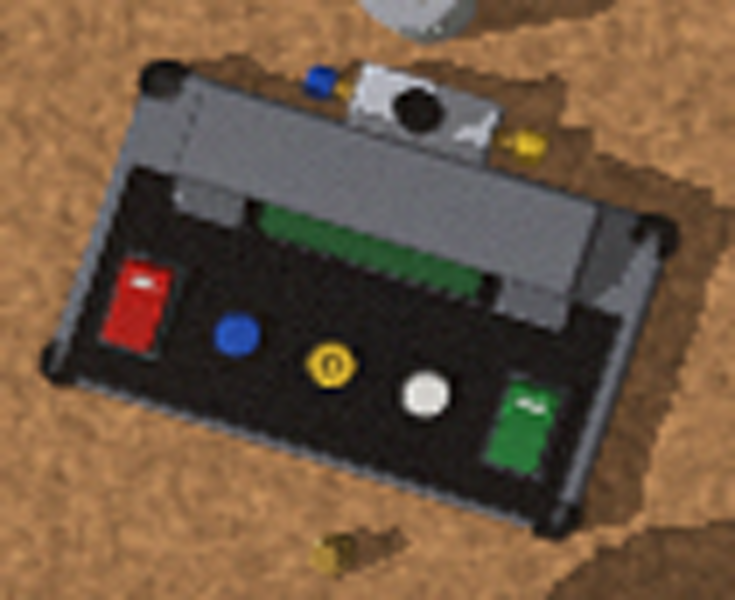

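View pics/scened.png

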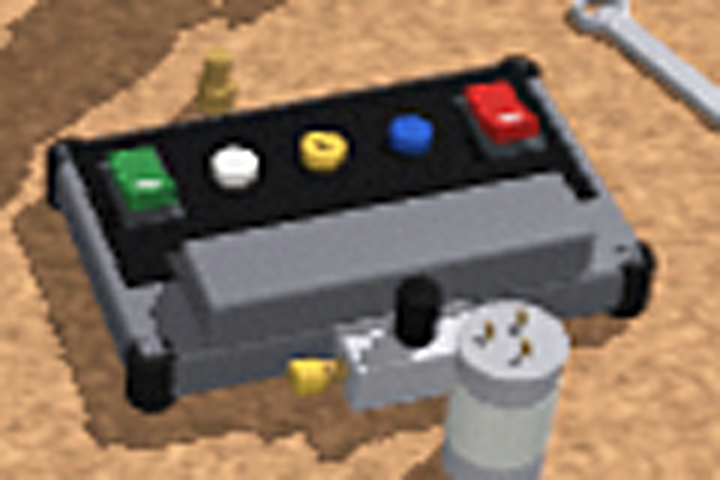

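```bash
cat > h.py <<'E'
import numpy as np,cv2
from scipy.optimize import least_squares
from workcell import cams
P=np.array([[-35,48,43],[-35,0,43],[-35,-48,43],[-23.7,98,48.6],[-23.7,-98,48.6]])/1000
def proj(c,p): return cv2.projectPoints(np.asarray(p,float).reshape(-1,3),c['rvec'],c['tvec'],np.array([[c['fx'],0,c['cx']],[0,c['fy'],c['cy']],[0,0,1]]),None)[0][:,0]
def tow(q,p):
    c,s=np.cos(q[2]),np.sin(q[2]); p=np.atleast_2d(p)
    return np.c_[q[0]+c*p[:,0]-s*p[:,1],q[1]+s*p[:,0]+c*p[:,1],p[:,2]]
E
python3 - <<'E'
from h import *
T=np.array([[237,335],[331,365],[426,395],[145,284],[531,405]]);T=(T+.5)/[7,6.6667]-.5+[165,175]
S=np.array([[410,134],[324,150],[235,166],[510,118],[148,184]]);S=(S+.5)/6-.5+[270,140]
ct,cs=cams.get_calibration("top"),cams.get_calibration("scene")
for use in("t","s","ts"):
    f=lambda q:np.concatenate(([(proj(ct,tow(q,P))-T).ravel()] if 't' in use else [])+([(proj(cs,tow(q,P))-S).ravel()] if 's' in use else []))
    r=least_squares(f,[.55,.2,-.3]);print(use,r.x,r.fun.round(2))
q=r.x
print(tow(q,P))
# fitting etc
E
```

```text
t [ 0.49028199  0.21898552 -0.29829599] [ 0.02  0.07  0.1   0.04  0.04  0.   -0.21 -0.13  0.05  0.02]
s [ 0.4941378   0.21934457 -0.30257794] [ 0.19 -0.39 -0.11 -0.36 -0.09 -0.31  0.14  0.43 -0.11  0.59]
ts [ 0.49195823  0.21955096 -0.30017889] [-0.15 -0.46 -0.08 -0.47 -0.14 -0.48 -0.36 -0.69 -0.14 -0.44 -0.23 -0.82
 -0.5  -0.78 -0.46 -0.7  -0.3  -0.03 -0.45  0.22]
[[0.47271648 0.27575377 0.043     ]
 [0.45852331 0.22990015 0.043     ]
 [0.44433013 0.18404654 0.043     ]
 [0.49829574 0.32017664 0.0486    ]
 [0.44034028 0.13294105 0.0486    ]]
```

```bash
cat >> h.py <<'E'
from scipy.spatial.transform import Rotation as R
from workcell import get_state
def rot(s): return R.from_quat(np.roll(s['orientation'],-1))
def go(q,pc,z):
    s=get_state(); t=tow(q,[pc[0],pc[1],z])[0]; r=rot(s)
    want=R.from_matrix(np.c_[[-np.cos(q[2]),-np.sin(q[2]),0],[-np.sin(q[2]),np.cos(q[2]),0],[0,0,-1]])
    print("target",t,"tool shift cm",(r.inv().apply(t-s['tcp_pos'])*100).round(2),"rot deg",np.degrees((r.inv()*want).as_rotvec()).round(2),s['clock'],s['wrist_force'].round(2))
E
python3 - <<'E'
from h import *
go([.492,.2195,-.300],[-.019,.098],.15)
E
```

```text
target [0.50280959 0.31873786 0.15      ] tool shift cm [-35.42  -9.58   9.96] rot deg [-0.09 -0.02 -3.94] 0.1 [0.24 0.37 0.15]
```

Emit:
play_rows:
  series: "0 -2.5 -0.7 0 0 0 0;0 -3.5 -1.0 0 0 0 0;0 -3.5 -1.0 0.5 0 0 0;0 -3.5 -1.0 1 0 0 0;0 -3.5 -1.0 1 0 0 0;0 -3.5 -1.0 1 0 0 0;0 -3.5 -1.0 1 0 0 0;0 -3.5 -1.0 1 0 0 0;0 -3.5 -0.9 0.5 0 0 0;0 -3.0 -0.8 0 0 0 0;0 -1.4 -0.4 0 0 0 -3.9;0 0 0 0 0 0 0"
  newtons: 30

```text
clock: 1.6
tcp_pos: [0.498, 0.3183, 0.1896]
orientation: [-0.0, 0.151, 0.989, -0.0]
wrist_force: [-0.0, 0.5, -0.4]
finger_gap: 0.0001
```

```bash
python3 - <<'E'
from h import *
print(get_state()['finger_gap'],get_state()['tcp_pos'])
go([.492,.2195,-.300],[-.019,.098],.15)
print(cams.get_calibration('wrist'))
im=cams.read_camera("wrist");cv2.imwrite("pics/w1.png",im[:,:,::-1])
im=cams.read_camera("scene");cv2.imwrite("pics/s1.png",im[:,:,::-1])
E
```

```text
0.00011023797680457801 [0.49799961 0.3183232  0.1896424 ]
target [0.50280959 0.31873786 0.15      ] tool shift cm [-0.45  0.19  3.96] rot deg [-0.03 -0.05 -0.19] 1.6 [-0.01  0.46 -0.42]
{'fx': 343.11840429241926, 'fy': 343.11840429241926, 'cx': 276.1998282055433, 'cy': 211.7235474476379, 'rvec': array([-2.3268703 , -1.70785019, -0.26081171]), 'tvec': array([-0.4528238 , -0.38203587,  0.20867414])}
```

View pics/w1.png

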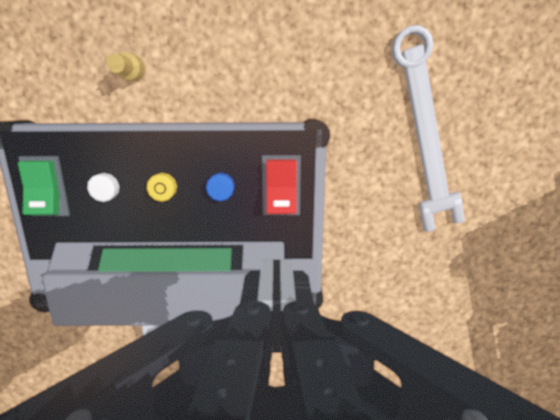

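View pics/s1.png

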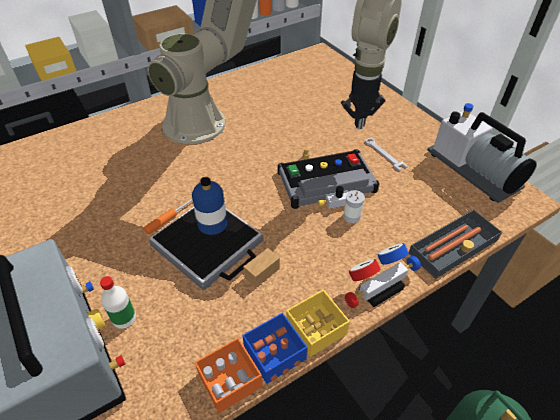

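The wrist view shows red bar (282,203), blue (220,187), yellow (162,187), white (103,187) and green bar (37,204). The shut tips are at about (277,265). I'll refine the pose from these.

```bash
python3 - <<'E'
from h import *
W=np.array([[220,187],[162,187],[103.3,187],[282,203.5],[37,204]])
cw=cams.get_calibration("wrist")
f=lambda q:(proj(cw,tow(q,P))-W).ravel()
r=least_squares(f,[.492,.22,-.3]);print(r.x,r.fun.round(2))
s=get_state();g=s['tcp_pos']
print("tip centre px",proj(cw,g+[0,0,-.019]))
ct,cs=cams.get_calibration("top"),cams.get_calibration("scene")
for a in (.0,.010):
  print(proj(cw,g+rot(s).apply([[.011,a,.019],[-.011,a,.019]])))
go(r.x,[-.019,.098],.08)
E
```

```text
[ 0.48991568  0.22392599 -0.30258343] [ 0.61  0.53 -0.81  0.56 -1.53  0.6   0.55 -0.65  1.17 -1.01]
tip centre px [[276.56238251 279.13037554]]
[[276.52630575 257.39744211]
 [276.56074269 299.91159339]]
[[298.54761922 257.36815326]
 [297.69054892 299.88198927]]
target [0.5009816  0.32313559 0.08      ] tool shift cm [-0.28  0.5  10.99] rot deg [-0.03 -0.06  0.03] 1.7 [0.12 0.72 0.2 ]
```

```bash
python3 - <<'E'
import cv2
im=cv2.imread("pics/w1.png");cv2.imwrite("pics/w1c.png",cv2.resize(im[120:330,190:350],None,fx=3.5,fy=2.8,interpolation=cv2.INTER_CUBIC))
E
```

```text
(no output)
```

View pics/w1c.png

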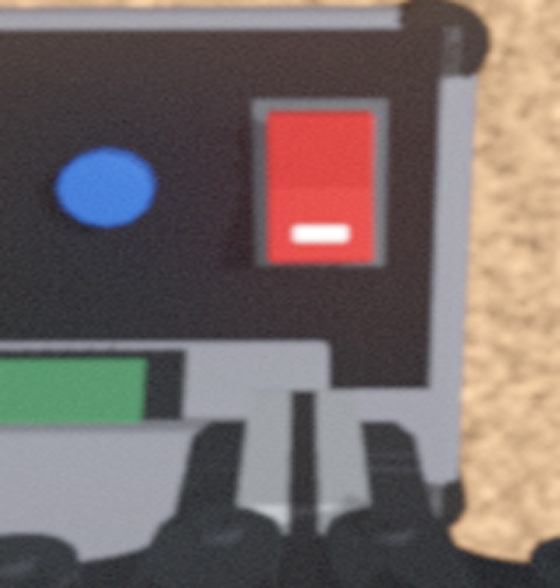

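Emit:
play_rows:
  series: "0 -0.2 0.2 1.5 0 0 0;0 -0.1 0.2 2.5 0 0 0;0 0 0 2.5 0 0 0;0 0 0 1.5 0 0 0;0 0 0 0 0 0 0;0 0 0 0 0 0 0"

```text
clock: 2.45
tcp_pos: [0.5019, 0.3225, 0.111]
orientation: [0.0, 0.15, 0.989, 0.0]
wrist_force: [0.1, 0.1, -0.1]
finger_gap: 0.0003
```

```bash
python3 - <<'E'
from h import *
s=get_state();g=s['tcp_pos'];print(g,s['wrist_force'])
go([.492,.2195,-.300],[-.019,.098],.08)
go([.4899,.2239,-.3026],[-.019,.098],.08)
cw=cams.get_calibration('wrist')
print(proj(cw,g+rot(s).apply([[0,0,.019],[0,0,.06],[.011,0,.019]])))
im=cams.read_camera("wrist")[:,:,::-1];cv2.imwrite("pics/w2.png",im)
im=cams.read_camera("scene")[:,:,::-1];cv2.imwrite("pics/s2.png",cv2.resize(im[80:220,270:410],None,fx=4,fy=4,interpolation=cv2.INTER_CUBIC))
E
```

```text
[0.50190211 0.32247251 0.11098498] [ 0.06417215  0.12688957 -0.08846327]
target [0.50280959 0.31873786 0.08      ] tool shift cm [-0.19 -0.33  3.1 ] rot deg [ 0.05  0.05 -0.03] 2.45 [ 0.06  0.13 -0.09]
target [0.50096757 0.32310942 0.08      ] tool shift cm [0.11 0.03 3.1 ] rot deg [0.05 0.05 0.12] 2.45 [ 0.06  0.13 -0.09]
[[276.55145518 279.02339644]
 [276.41628754 244.53181939]
 [276.53250427 257.32758404]]
```

View pics/w2.png

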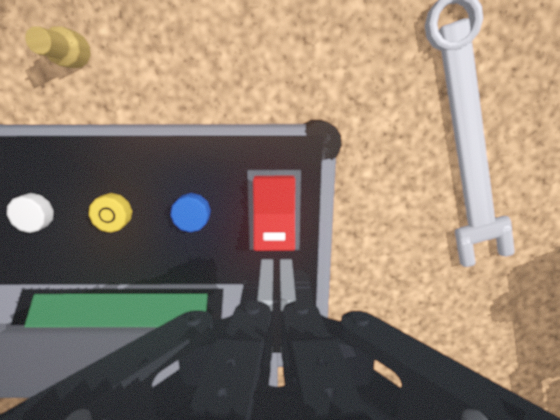

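View pics/s2.png

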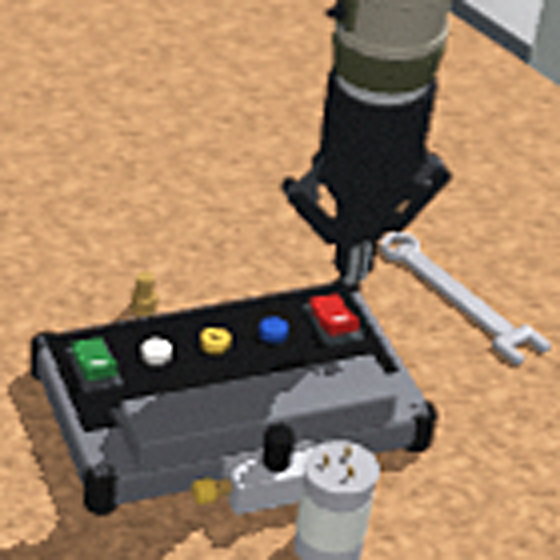

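```bash
python3 - <<'E'
from h import *
W=np.array([[190.5,213],[110,213],[30,213],[274,237]])
cw=cams.get_calibration("wrist")
f=lambda q:(proj(cw,tow(q,P[:4]))-W).ravel()
r=least_squares(f,[.492,.22,-.3]);print(r.x,r.fun.round(2))
go(r.x,[-.019,.098],.08)
f=lambda q:(proj(cw,tow(q,P[:4])+[0,0,q[3]])-W).ravel()
r=least_squares(f,[.492,.22,-.3,0]);print(r.x,r.fun.round(2))
go(r.x,[-.019,.098],.08)
E
```

```text
[ 0.49110502  0.22318409 -0.3114878 ] [ 0.9   1.14 -0.57  0.45 -2.74 -0.25  2.4  -0.7 ]
target [0.50305389 0.32229123 0.08      ] tool shift cm [-0.07 -0.    3.14] rot deg [0.09 0.09 0.62] 2.55 [1.   1.03 0.55]
[ 0.49175053  0.22137758 -0.31391081 -0.00387466] [ 0.14  1.18  0.28  0.31 -0.31 -0.56 -0.11 -0.92]
target [0.5039395  0.32045547 0.08      ] tool shift cm [-0.21 -0.15  3.14] rot deg [0.09 0.09 0.76] 2.55 [1.   1.03 0.55]
```

Emit:
play_rows:
  series: "0 -0.15 -0.15 1 0 0 0;0 0 0 1.5 0 0 0;0 0 0 1 0 0 0;0 0 0 0.2 0 0 0;0 0 0 0.2 0 0 0;0 0 0 0.2 0 0 0;0 0 0 0.1 0 0 0;0 0 0 0 0 0 0"

```text
clock: 3.55
tcp_pos: [0.5033, 0.3203, 0.0689]
orientation: [0.001, 0.15, 0.989, 0.0]
wrist_force: [1.6, -1.0, 3.1]
finger_gap: 0.0001
```

```bash
python3 - <<'E'
from h import *
s=get_state();print(s['tcp_pos'],s['wrist_force'])
im=cams.read_camera("wrist")[:,:,::-1];cv2.imwrite("pics/w3.png",cv2.resize(im[150:330,190:350],None,fx=3.5,fy=3,interpolation=cv2.INTER_CUBIC))
E
```

```text
[0.5032818  0.32026665 0.06891775] [ 1.64119926 -0.97631874  3.08445128]
```

View pics/w3.png

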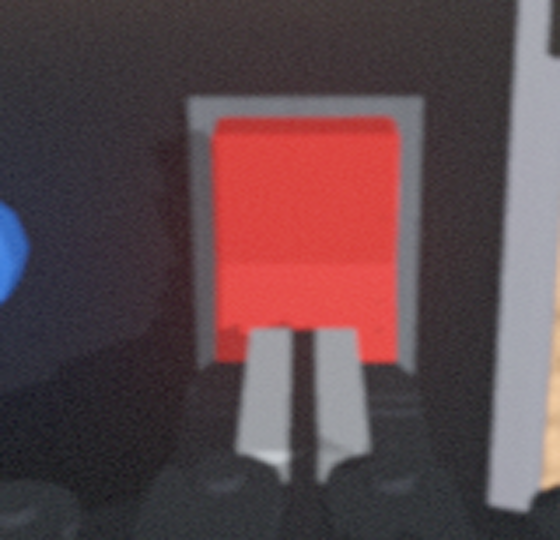

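Emit:
play_rows:
  series: "0 0 0 -0.4 0 0 0;0 0.5 0 0 0 0 0;0 0 0 0.3 0 0 0;0 0 0 0.2 0 0 0;0 0 0 0.1 0 0 0;0 0 0 0.1 0 0 0;0 0 0 0.1 0 0 0;0 0 0 0.1 0 0 0;0 0 0 0 0 0 0"

```text
clock: 4.72
tcp_pos: [0.498, 0.3218, 0.0634]
orientation: [0.0, 0.15, 0.989, 0.0]
wrist_force: [1.5, -1.0, 2.4]
finger_gap: -0.0002
```

```bash
python3 - <<'E'
from h import *
s=get_state();print(s['tcp_pos'],s['wrist_force'])
im=cams.read_camera("wrist")[:,:,::-1];cv2.imwrite("pics/w4.png",cv2.resize(im[150:330,190:350],None,fx=3.5,fy=3,interpolation=cv2.INTER_CUBIC))
E
```

```text
[0.49804144 0.32181235 0.06335515] [ 1.52849438 -1.01615643  2.37223604]
```

View pics/w4.png

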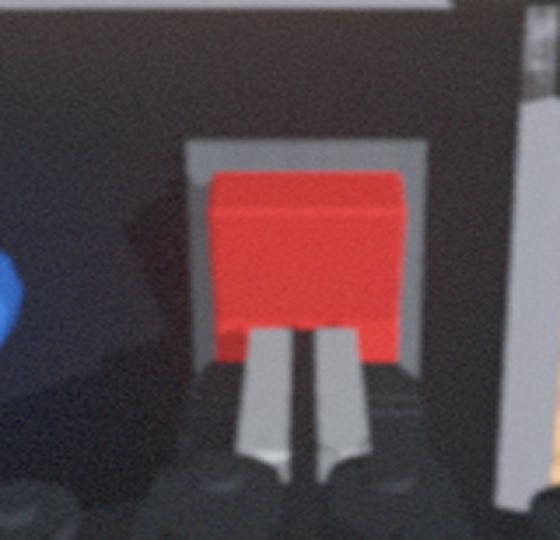

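Emit:
play_rows:
  series: "0 0 0 0.05 0 0 0;0 0 0 0.05 0 0 0;0 0 0 0 0 0 0"

```text
clock: 5.15
tcp_pos: [0.4981, 0.3218, 0.063]
orientation: [0.0, 0.15, 0.989, 0.0]
wrist_force: [1.1, -1.0, 6.7]
finger_gap: 0.0
```

Emit:
play_rows:
  series: "0 0 0 -1 0 0 0;0 0 0 -3 0 0 0;0 0 -3 -2 0 0 0;0 0.5 -3.5 0 0 0 0;0 0.5 -3.3 0 0 0 0;0 0 0 0 0 0 0;0 0 0 0 0 0 0"

```text
clock: 6.02
tcp_pos: [0.4593, 0.2314, 0.1225]
orientation: [0.0, 0.15, 0.989, 0.0]
wrist_force: [-0.2, 0.2, 0.2]
finger_gap: -0.0002
```

```bash
python3 - <<'E'
from h import *
s=get_state();print(s['tcp_pos'],s['wrist_force'])
im=cams.read_camera("wrist")[:,:,::-1];cv2.imwrite("pics/w5.png",im)
E
```

```text
[0.45931602 0.23138643 0.12249   ] [-0.20534258  0.16677192  0.24588569]
```

View pics/w5.png

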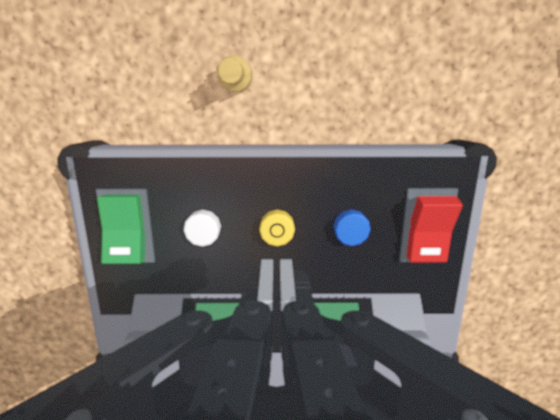

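The red rocker's near half is raised, so power is on. The yellow key at (277,228) is already centred on the tip column (276.5).

```bash
python3 - <<'E'
from h import *
P[3]=[-.021,.098,.044]
W=np.array([[352,228],[277,228],[202.5,228],[430.5,251.5],[120,251]])
cw=cams.get_calibration("wrist")
f=lambda q:(proj(cw,tow(q,P)+[0,0,q[3]])-W).ravel()
for fix in (0,1):
    if fix: r=least_squares(lambda q:f([*q,0]),[.492,.22,-.3])
    else: r=least_squares(f,[.492,.22,-.3,0])
    print(r.x,r.fun.round(2))
    go(r.x,[-.035,0],.068)
    go(r.x,[-.0185,-.098],.115)
E
```

```text
[ 4.91084352e-01  2.22453541e-01 -3.00591804e-01 -4.66885805e-04] [ 1.2   0.97  0.17  1.07 -1.4   1.17 -0.42 -1.58  0.43 -1.63]
target [0.4576537  0.23281653 0.068     ] tool shift cm [0.22 0.05 5.44] rot deg [0.04 0.01 0.01] 6.075 [ 0.01  0.   -0.16]
target [0.44439748 0.1343253  0.115     ] tool shift cm [-1.43 -9.74  0.74] rot deg [0.04 0.01 0.01] 6.075 [ 0.01  0.   -0.16]
[ 0.49092427  0.22250425 -0.30061014] [ 1.38  0.97  0.18  1.08 -1.57  1.18 -0.07 -1.53  0.07 -1.58]
target [0.45749381 0.23286785 0.068     ] tool shift cm [0.23 0.05 5.44] rot deg [0.04 0.01 0.01] 6.075 [ 0.01  0.   -0.16]
target [0.44423578 0.13437687 0.115     ] tool shift cm [-1.41 -9.74  0.74] rot deg [0.04 0.01 0.01] 6.075 [ 0.01  0.   -0.16]
```

Emit:
play_rows:
  series: "0 0.2 0.05 2 0 0 0;0 0 0 2.2 0 0 0;0 0 0 1.3 0 0 0;0 0 0 0.3 0 0 0;0 0 0 0.2 0 0 0;0 0 0 0 0 0 0"

```text
clock: 6.82
tcp_pos: [0.4579, 0.2323, 0.0628]
orientation: [0.0, 0.15, 0.989, 0.0]
wrist_force: [-0.8, 0.4, -0.3]
finger_gap: -0.0001
```

Emit:
play_rows:
  series: "0 0 0 0.2 0 0 0;0 0 0 0.2 0 0 0;0 0 0 0.1 0 0 0;0 0 0 0 0 0 0"

```text
clock: 7.32
tcp_pos: [0.4581, 0.2323, 0.0577]
orientation: [0.001, 0.15, 0.989, 0.0]
wrist_force: [1.2, 0.7, 3.7]
finger_gap: 0.0001
```

Key is near the bottom (3.7 N). I'll hold it there, then check with a picture.

Emit:
play_rows:
  series: "0 0 0 0 0 0 0;0 0 0 0 0 0 0;0 0 0 0 0 0 0;0 0 0 0 0 0 0;0 0 0 0 0 0 0;0 0 0 0 0 0 0;0 0 0 0 0 0 0;0 0 0 0 0 0 0;0 0 0 0 0 0 0;0 0 0 0 0 0 0"

```text
clock: 8.57
tcp_pos: [0.4574, 0.2321, 0.0573]
orientation: [-0.0, 0.15, 0.989, 0.0]
wrist_force: [2.1, 0.2, 4.6]
finger_gap: -0.0001
```

```bash
python3 - <<'E'
from h import *
s=get_state();print(s['clock'],s['tcp_pos'],s['wrist_force'])
im=cams.read_camera("wrist")[:,:,::-1];cv2.imwrite("pics/w6.png",im)
E
```

```text
8.575 [0.45740607 0.23208451 0.05727881] [2.13797254 0.21425029 4.56280008]
```

View pics/w6.png

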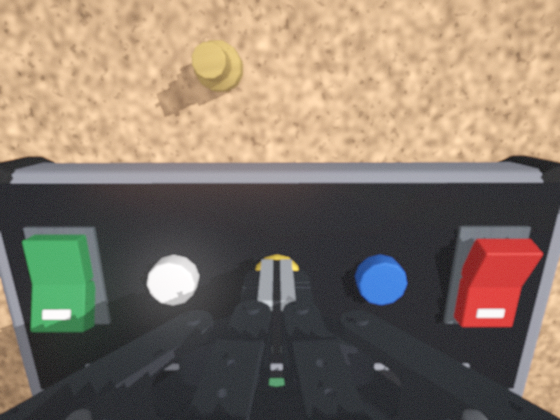

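Emit:
play_rows:
  series: "0 0 0 -1 0 0 0;0 0 0 -3 0 0 0;0 -0.3 -3 -1.8 0 0 0;0 -0.5 -3.5 0 0 0 0;0 -0.5 -3.25 0 0 0 0;0 0 0 0 0 0 0;0 0 0 0 0 0 0"

```text
clock: 9.5
tcp_pos: [0.4403, 0.1353, 0.1151]
orientation: [-0.001, 0.15, 0.989, 0.0]
wrist_force: [0.2, 0.4, 0.1]
finger_gap: 0.0
```

```bash
python3 - <<'E'
from h import *
s=get_state();print(s['tcp_pos'],s['wrist_force'])
go([.491,.2225,-.3006],[-.0215,-.098],.07)
im=cams.read_camera("wrist")[:,:,::-1];cv2.imwrite("pics/w7.png",im)
E
```

```text
[0.44025538 0.1352946  0.11511305] [0.24641429 0.36979072 0.10863999]
target [0.44144693 0.13526042 0.07      ] tool shift cm [-0.12  0.03  4.51] rot deg [-0.01 -0.09 -0.03] 9.5 [0.25 0.37 0.11]
```

View pics/w7.png

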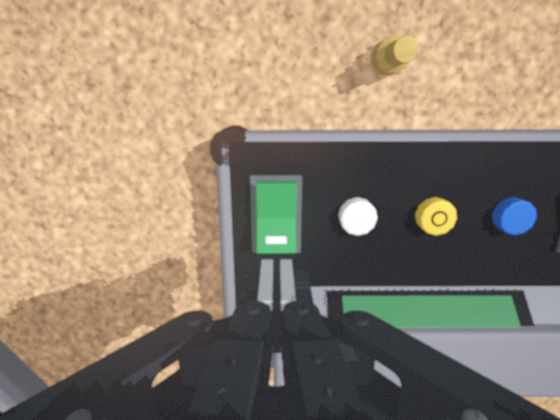

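The green rocker is centred (bar at (276,240)) and the yellow key is up. Pressing it the same way.

Emit:
play_rows:
  series: "0 -0.1 0 1 0 0 0;0 0 0 1.8 0 0 0;0 0 0 1.2 0 0 0;0 0 0 0.4 0 0 0;0 0 0 0.2 0 0 0;0 0 0 0.2 0 0 0;0 0 0 0.1 0 0 0;0 0 0 0.1 0 0 0;0 0 0 0.1 0 0 0;0 0 0 0 0 0 0"

```text
clock: 10.8
tcp_pos: [0.4426, 0.135, 0.0646]
orientation: [0.001, 0.15, 0.989, 0.0]
wrist_force: [1.2, -0.6, 2.8]
finger_gap: 0.0
```

Emit:
play_rows:
  series: "0 0 0 0.1 0 0 0;0 0 0 0.05 0 0 0;0 0 0 0.05 0 0 0;0 0 0 0 0 0 0"

```text
clock: 11.3
tcp_pos: [0.4424, 0.135, 0.063]
orientation: [0.001, 0.15, 0.989, 0.0]
wrist_force: [0.2, -0.2, 8.5]
finger_gap: -0.0
```

At the hard stop (8.5 N). I'll lift off, keeping clear, and check.

Emit:
play_rows:
  series: "0 0 0 -1 0 0 0;0 0 0 -3 0 0 0;0 0 1.5 -4 0 0 0;0 0 3 -4 0 0 0;0 0 3 -2 0 0 0;0 0 0 0 0 0 0;0 0 0 0 0 0 0;0 0 0 0 0 0 0"

```text
clock: 12.3
tcp_pos: [0.4629, 0.2056, 0.2011]
orientation: [-0.001, 0.15, 0.989, -0.001]
wrist_force: [0.0, 0.3, 0.3]
finger_gap: -0.0001
```

```bash
python3 - <<'E'
from h import *
s=get_state();print(s['tcp_pos'],s['wrist_force'])
im=cams.read_camera("wrist")[:,:,::-1];cv2.imwrite("pics/w8.png",im)
im=cams.read_camera("scene")[:,:,::-1];cv2.imwrite("pics/s8.png",im)
a=cams.read_camera("top")[:,:,::-1];cv2.imwrite("pics/t8.png",a)
E
```

```text
[0.46289394 0.20556883 0.20107752] [0.00455211 0.31574949 0.28010455]
```

View pics/w8.png

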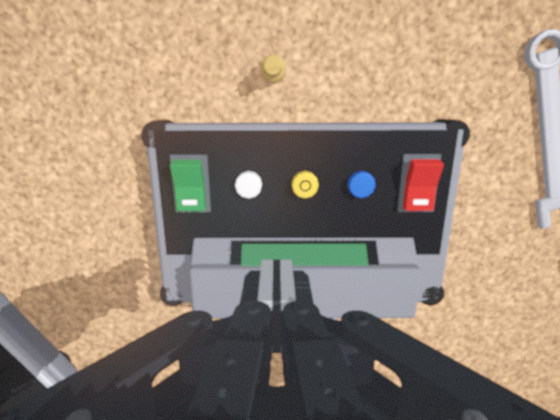

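View pics/s8.png

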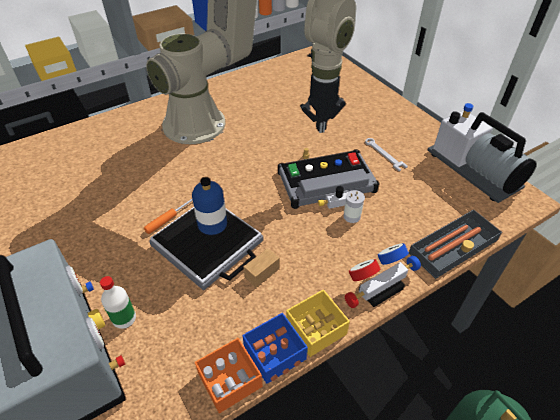

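```bash
python3 - <<'E'
import cv2,numpy as np
im=cv2.imread("pics/w8.png");a=cv2.resize(im[140:230,155:225],None,fx=5,fy=5,interpolation=cv2.INTER_CUBIC);b=cv2.resize(im[140:230,385:455],None,fx=5,fy=5,interpolation=cv2.INTER_CUBIC)
cv2.imwrite("pics/w8c.png",np.hstack([a,b]))
E
```

```text
(no output)
```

View pics/w8c.png

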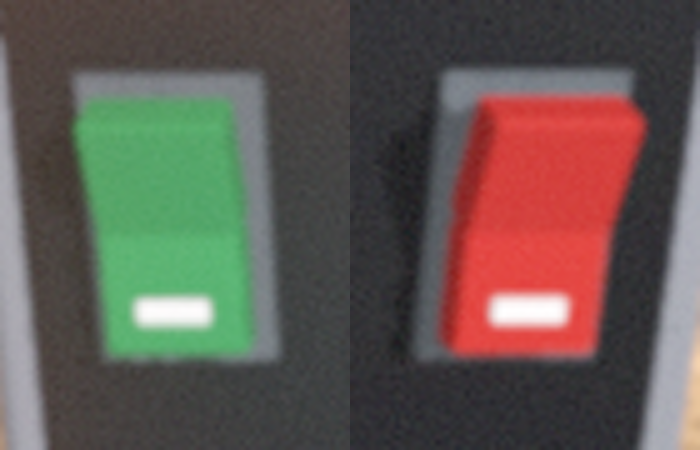

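Both rockers have their near half raised and far half level, so both are fully on. All three keys are up, nothing else on the bench has moved, and the arm is clear.

```bash
python3 -c "
from workcell import workorder
print(workorder.hand_in())"
```

```text
the job is handed in; nothing more can be done
None
```

The job is done and handed in at about 12.5 s of the 51 s allowed; no verdict was reported.

- **Red power rocker:** pressed on with shut fingertips to its hard stop, with about 7 N read on the wrist. My first touch landed too near the outer end of the far half (about 3 N), so I lifted, moved 5 mm towards the pivot and pressed again.
- **Yellow zero key:** held near the bottom of its travel for over 1.25 s at about 4 to 5 N, then released.
- **Green valve rocker:** pressed on to its hard stop at about 8.5 N after the zero key had come up.

**Last checks:** the enlarged wrist picture shows both rockers with the near half raised and the far half level. The yellow, blue and white keys look up. In the scene picture the can and the loose items look unmoved, though I judged that by eye and did not measure it. The arm stood clear with wrist force near zero.

**Disagreement:** the cameras differed by 2 to 4 mm on where the console is, so I centred each press using the wrist picture and the contact force.

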